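# Load a column into its spring-loaded holder

### The arm

A 6-joint arm with a two-finger parallel gripper is mounted at the origin on a cart in front of the work surface, level with it; the furniture and walls round the work are solid. World frame = base frame: x ahead of the robot, y to its left, z up, the work surface at z = 0. Lengths are in m, angles in rad, forces in N, time in s.
With the tool pointing down it reaches from about 0.3 to 0.775 m from the base axis. Payload 14.6 kg.
Tool frame: the origin (TCP) lies at the very end of the fingers, on their centre line; the grasp point (between the pads) lies 19 mm behind it; z points along the fingers, y is the line along which they close (so a half turn about z gives the same grasp; the last joint's range is limited). The gripper opens to 94 mm and grips with 3 to 60 N. Pads are 16 mm wide; open, the fingers measure 119 mm over their backs; the gripper's body (75 mm by 177 mm) begins 78 mm behind the grasp point.
Start: joints at [1.268, 0.3, 1.521, -0, 1.321, -0.067], TCP at [0.128, 0.535, 0.205] pointing down, gripper open.
Joint ranges: [-3.03, 3.03], [-0.79, 2.21], [0.23, 2.52], [-1.04, 4.18], [0, 3.07], [-2.55, 2.55]. Speed limits (rad/s): [2.22, 2.22, 2.57, 3.14, 3.14, 3.14].

### API

Orientations are given as [roll, pitch, yaw] about the fixed x, y, z axes, in that order (R = Rz(yaw) Ry(pitch) Rx(roll)).
In Python, from station import ctrl gives the robot as it stands.
- The arm moves only by the shell command python3 -m pendant 'ROWS' [OPENING] [FORCE]. ROWS is JSON, a list of rows, each a list of 2 entries, a list of its own where there are three numbers: the shift along the world's x, y, z in cm, then the turn about the world's z in rad. A call has 1 to 20 rows; each row shifts and turns the commanded pose from where the row before left it; what a row does not reach is not made up. A row lasts 1/12 s, in which the tool goes at most 41.7 mm and 7.16 degrees, less where a joint would pass 70% of its speed; a pose out of reach is approached as far as the arm can. A call is refused whole if a number of a shift passes 4.17 or a number of a turn 0.125, either way. A call with a gripper value outside its range is refused whole. OPENING is the opening, from 0 (shut) to 1 (fully open), set as the call begins (- or left out, the last holds). The fingers move at their own pace and stop on an object; FORCE is the grip in N (left out, the last holds). Time passes only in rows, so rows that do not move let the fingers close. It gives the time, the measured TCP pose, the force, the opening and the grip force at its end, in the units of the state.
- ctrl.get_obs(): the state, without advancing time (a new reading comes with each control period).
- ctrl.camera(name): name is "side" or "top"; returns a dict with "color" (420x560x3 uint8, red, green, blue), "intrinsics" (3x3 intrinsics, pixels), "camera_from_world" (4x4, takes a point from world to camera coordinates). Camera axes: x right, y down, z forward; pixel columns grow to the right and rows downward; lengths in m; the calibration is good to about 2 mm. A picture is of the moment at which its call begins. There is no depth.
- ctrl.hand_in(): hands the job in; it is judged then, once.
The state is a dict: "time_s": time; "qpos": joint angles; "joint_vel": joint speeds; "tau": joint torques, N m; "ee_pos": TCP position; "eef_rot": TCP orientation; "force": force on the tool from outside, world axes, zero at the start; "moment": the same for the moment, N m; "grip_width": finger opening in m; "grip_force": force on a finger pad.
Only numpy, scipy, OpenCV 4.12 (cv2) and the standard library are available. Lean on these libraries where they do the work, as an engineer would, in place of code of your own. Each camera call takes 0.05 s, during which the arm holds its last target. There are 200 camera calls.

### The job

Load the long thick steel column into the spring-loaded column holder: put one end in under the hood, press the spring seat back with it while the other end is still raised, then tip that other end down behind the end stop and let go. The column must end lying level and fully home in its bay, held by the spring against the end stop.

Things in the scene. Friction and masses are not known exactly. Their poses are not given: they have to be found in the camera images.
- column_center (a point): Centre of the long thick steel column: tube 24 mm in diameter, a hex nut (30 mm across flats, 18 mm long) at each end, 130 mm overall, 0.17 to 0.35 kg, ends alike. Lies on nut flats, centre 15 mm above the worktop; grip the bare tube between the nuts. x runs along it. (Not the like column of 90 mm, nor the thin one.)
- holder: Fixed column holder, 216 x 78 mm. Origin on the worktop under the seated column's centre; z up, +x to the spring end. End stop: wall, inner face x = -65 mm, top 38 mm up. The nuts rest on pads 20 mm up, x -77 to -35 and 27 to 129; between them the base is 6 mm high (finger room). Side cheeks 50 mm apart by both nuts, none from x = -45 to 37. Seated axis is 35 mm up.
- hood_mouth (a point): Middle of the hood's lower front edge at the spring end, 62 mm above the worktop, at holder x = 45 mm; axes as holder. The aluminium hood (4 mm thick, 62 mm wide, slotted along its middle) covers the bay from here toward +x, to the grey spring housing at x = 93 mm. Only 110 mm are open from end stop to hood, so one end must go in under the hood first.
- seat (a joint): Sprung upright steel plate under the hood, 40 mm wide, 21 to 55 mm above the worktop. Value in m: 0 = fully out, face at holder x = 51 mm (116 mm from the end stop); grows as pressed toward +x, to 0.034 at most. 2 N to start it, 7 N fully pressed. Reads 0.014 with the column seated; the spring then itself pushes the column against the end stop.

How it is judged:
On the way:
1. one end of the column presses the spring seat back while the other end is still raised (value of joint seat above 0.01 m and horizontal distance between column_center and holder below 0.05 m and (angle between column_center's own x axis and vertical below 1.49 rad or angle between column_center's own x axis and vertical above 1.65 rad)), for 0.1 s.
At the end, for the whole second after the job is handed in: The long column lies at rest in the bay: its centre within 14 mm of the bay's centre seen from above and within 6 mm of the seated height of 35 mm, within 10 degrees of the bay's axis and level, the spring seat held pressed by 8 to 21 mm (horizontal distance between column_center and holder below 0.014 m and z of column_center in the frame of holder between 0.029 and 0.041 m and angle between the x axis of column_center and the x axis of holder, either way round below 0.175 rad and value of joint seat between 0.008 and 0.021 m and velocity of joint seat below 0.01 m/s); the robot touches nothing.
It also fails if it takes over 51 s, if anything falls off the work surface, if the arm or the gripper's body presses on something with over 40 N, if the wrist force passes 120 N, or if a joint passes its speed limit or range.

## Working session

There is one attempt and no reset: what is moved stays moved. The work goes in short steps, Python scripts to look and compute and a shell command to move; the robot and the scene stay as the last step left them, time stands still between calls to the robot, and variables do not carry over. Pictures are saved under pics/ and viewed, at most 10 in all, crops included, and the job is handed in when it is done.

```bash
mkdir -p pics; ls; python3 - <<'E'
from station import ctrl
import cv2,numpy as np
for n in("top","side"):
    c=ctrl.camera(n); cv2.imwrite(f"pics/{n}0.png",c["color"][:,:,::-1])
    print(n,np.round(c["intrinsics"],1).tolist(),np.round(c["camera_from_world"],3).tolist())
o=ctrl.get_obs();print(o)
E
```

```text
pics
top [[540.4, 0.0, 279.8], [0.0, 540.4, 201.9], [0.0, 0.0, 1.0]] [[0.021, -0.999, 0.026, 0.002], [-0.989, -0.025, -0.145, 0.533], [0.145, -0.023, -0.989, 1.214], [0.0, 0.0, 0.0, 1.0]]
side [[396.1, 0.0, 280.7], [0.0, 396.1, 208.2], [0.0, 0.0, 1.0]] [[-1.0, -0.01, 0.024, 0.527], [-0.026, 0.494, -0.869, 0.04], [-0.003, -0.869, -0.494, 1.047], [0.0, 0.0, 0.0, 1.0]]
{'time_s': 0.1, 'qpos': array([ 1.26840619e+00,  3.00389813e-01,  1.52151310e+00,  3.38598310e-05,
        1.32072079e+00, -6.65806455e-02]), 'joint_vel': array([ 1.60026502e-03, -7.60930956e-04, -6.23184888e-04,  6.85078309e-05,
       -5.19692132e-04,  1.27159873e-03]), 'tau': array([ 1.25610241e-03, -5.32648838e+01, -3.53285909e+01,  7.09965988e-02,
        2.34872400e-02, -7.58294777e-05]), 'ee_pos': array([0.12840931, 0.53455495, 0.20495968]), 'eef_rot': array([-3.14056608e+00, -1.01322129e-04,  2.90577471e+00]), 'force': array([ 0.82167714,  0.13360625, -0.24245768]), 'moment': array([ 0.00675267, -0.02097993,  0.02501273]), 'grip_force': 0.0, 'grip_width': 0.0941264657261117}
```

View pics/top0.png

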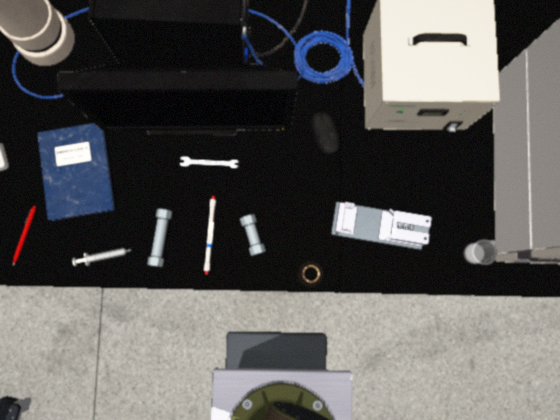

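View pics/side0.png

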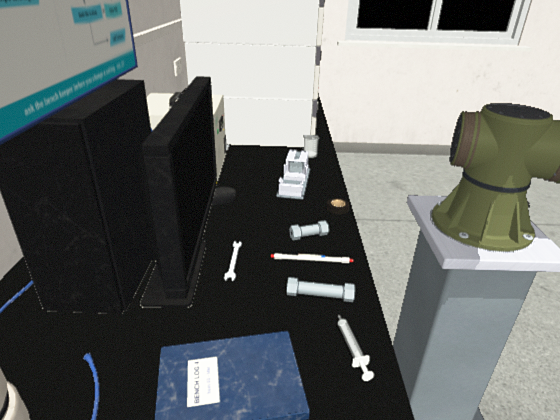

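The top view shows the long column at about (159,237), the 90 mm one at (252,234), and the holder at (382,225). I'll zoom in on the holder and segment.

```bash
cat > h.py <<'E'
from station import ctrl
import cv2,numpy as np
def ray(c,uv,z):
    T=c["camera_from_world"];K=c["intrinsics"];R=T[:3,:3];o=-R.T@T[:3,3]
    d=R.T@np.linalg.solve(K,[uv[0],uv[1],1]);return o+d*(z-o[2])/d[2]
def proj(c,p):
    T=c["camera_from_world"];q=c["intrinsics"]@(T[:3,:3]@np.array(p)+T[:3,3]);return q[:2]/q[2]
def blobs(c,box,th=70):
    x0,y0,x1,y1=box;g=cv2.cvtColor(c["color"],cv2.COLOR_RGB2GRAY)[y0:y1,x0:x1]
    cs,_=cv2.findContours((g>th).astype(np.uint8),0,2);k=max(cs,key=cv2.contourArea)
    r=cv2.minAreaRect(k);return r,cv2.boxPoints(r)+[x0,y0],k
E
python3 - <<'E'
from h import *
t=ctrl.camera("top");s=ctrl.camera("side")
a=cv2.resize(t["color"][190:260,320:445],(800,448),interpolation=2)
b=cv2.resize(s["color"][135:215,260:340],(600,600),interpolation=2)
cv2.imwrite("pics/a.png",a[:,:,::-1]);cv2.imwrite("pics/b.png",b[:,:,::-1])
r,p,_=blobs(t,(140,200,180,275));print(r,p.tolist());print("col",[ray(t,q,.02).round(4).tolist() for q in p], ray(t,p.mean(0),.02))
r,p,_=blobs(t,(320,190,445,260));print(p.tolist());print("hold",[ray(t,q,.03).round(4).tolist() for q in p])
E
```

```text
((19.175708770751953, 37.30162811279297), (15.569779396057129, 58.677005767822266), 10.203973770141602) [[146.3165464401245, 264.7969741821289], [156.71135330200195, 207.04804754257202], [172.03487014770508, 209.80628204345703], [161.64006423950195, 267.5552062988281]]
col [[0.3818, 0.3179, 0.02], [0.5162, 0.3014, 0.02], [0.5106, 0.2655, 0.02], [0.3763, 0.2826, 0.02]] [0.44567269 0.29193057 0.02      ]
[[330.1351318359375, 234.1891860961914], [335.99999618530273, 199.0], [433.13513946533203, 215.18919372558594], [427.27027893066406, 250.37837982177734]]
hold [[0.4614, -0.1038, 0.03], [0.5443, -0.1169, 0.03], [0.5118, -0.3454, 0.03], [0.4292, -0.3301, 0.03]]
```

View pics/a.png

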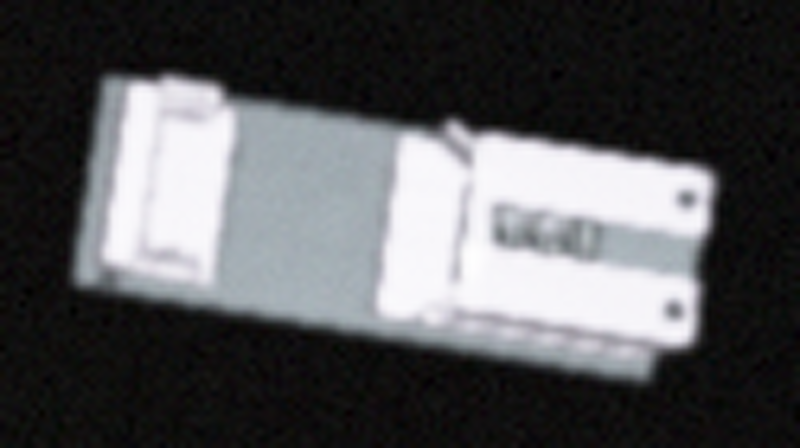

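View pics/b.png

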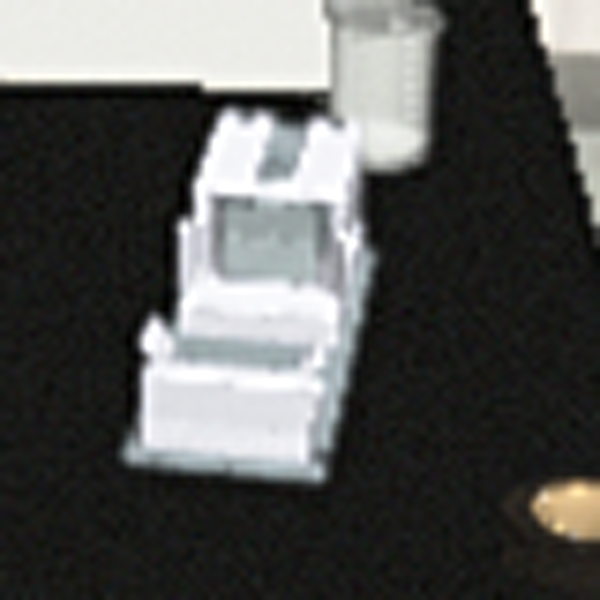

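Holder: end stop at the left of the crop, the hood and spring at the right (the mouth edge runs at about crop (470,135)–(455,320)). So holder +x points roughly along world −y. Next I'll compute the holder frame.

```bash
python3 - <<'E'
from h import *
t=ctrl.camera("top")
P=lambda x,y,z:ray(t,(320+x/6.4,190+y/6.4),z)
e0,e1=P(72,288,.006),P(650,382,.006); d=(e1-e0)[:2];print("len",np.hypot(*d));d/=np.hypot(*d);n=np.array([-d[1],d[0]])
print("yaw",np.arctan2(d[1],d[0]),"n",n)
o_y=e0[:2]+n*.039
for nm,a,b,z,x in(("padL",(235,115),(212,283),.02,-.035),("padR",(400,130),(378,318),.02,.027),("hood",(473,135),(457,318),.066,.045),("stop inner top",(157,115),(145,245),.038,-.065)):
    A,B=P(*a,z)[:2],P(*b,z)[:2];m=(A+B)/2;print(nm,"origin along",(m-o_y)@d-x,"lat",(m-o_y)@n,"->",(m-d*x).round(4), "w",np.hypot(*(A-B)).round(4))
E
```

```text
len 0.21639898306671915
yaw -1.7085405380170287 n [ 0.99052826 -0.13730904]
padL origin along 0.08379492288653453 lat 0.001012677386309212 -> [ 0.4898 -0.1978] w 0.0628
padR origin along 0.08326796600163817 lat 0.0017462400392608335 -> [ 0.4906 -0.1974] w 0.0701
hood origin along 0.08305281019805595 lat -0.0010625791593637836 -> [ 0.4879 -0.1968] w 0.0655
stop inner top origin along 0.08419582588059665 lat 0.0011163123101510073 -> [ 0.4899 -0.1982] w 0.0476
```

```bash
python3 -m pendant '[[[4.17,-3,0],0.11],[[4.17,-4,0],0],[[4.17,-4,0],0],[[4.17,-4,0],0],[[4.17,-3,0],0],[[4.17,-3,0],0],[[4.17,-3,-2],0],[[0,0,-3],0],[[0,0,0],0],[[0,0,0],0]]' 1 10
```

```text
time_s: 1.08
ee_pos: [0.351, 0.3523, 0.1599]
eef_rot: [-3.14, -0.002, 3.015]
force: [1.1, 0.3, 0.3]
grip_width: 0.0939
grip_force: 0.0
```

```bash
python3 -m pendant '[[[1.75,-1.45,-1],0],[[1.75,-1.4,-1],0],[[1.75,-1.4,-1],0],[[1.75,-1.4,-1],0],[[0,0,-1],0],[[0,0,-1],0],[[0,0,0],0],[[0,0,0],0]]'; python3 - <<'E'
from h import *
for n in("top","side"):
    c=ctrl.camera(n);cv2.imwrite(f"pics/{n}1.png",c["color"][:,:,::-1])
    if n=="side": cv2.imwrite("pics/s1.png",cv2.resize(c["color"][200:340,240:400],(700,600),interpolation=2)[:,:,::-1])
    print(n,[proj(c,p).round(0).tolist() for p in([.379,.3,.015],[.446,.292,.015],[.513,.283,.015],[.421,.295,.015])])
E
```

```text
time_s: 1.75
ee_pos: [0.4207, 0.2972, 0.1007]
eef_rot: [-3.142, -0.0, 3.017]
force: [0.3, 0.4, -0.3]
grip_width: 0.0941
grip_force: 0.0
top [[155.0, 266.0], [160.0, 237.0], [165.0, 209.0], [158.0, 248.0]]
side [[355.0, 293.0], [321.0, 289.0], [287.0, 285.0], [333.0, 290.0]]
```

View pics/s1.png

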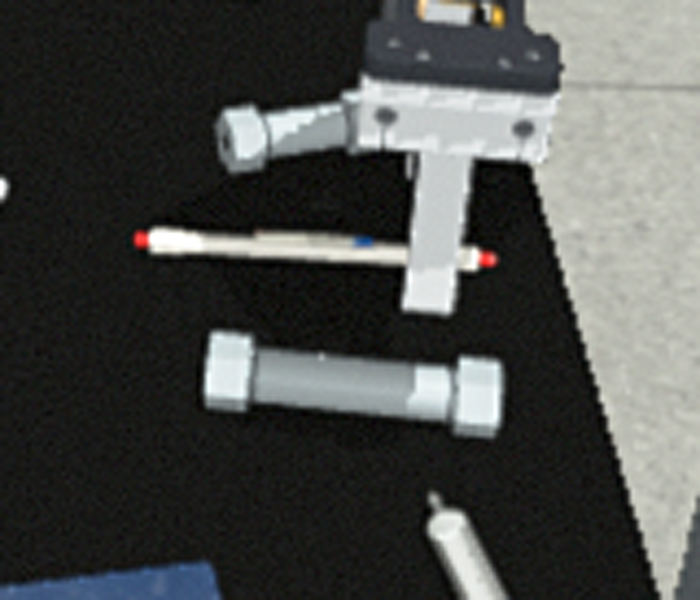

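The column spans crop x 205–500 with the fingers over its near half, as predicted. Descend and grip.

```bash
python3 -m pendant '[[[0,-0.2,-2],0],[[0,0,-2],0],[[0,0,-2],0],[[0,0,-2],0],[[0,0,-1],0],[[0,0,-0.7],0],[[0,0,0],0],[[0,0,0],0]]' && python3 -m pendant '[[[0,0,0],0],[[0,0,0],0],[[0,0,0],0],[[0,0,0],0],[[0,0,0],0],[[0,0,0],0],[[0,0,0],0],[[0,0,0],0]]' 0 8 && python3 -m pendant '[[[0,0,0.3],0],[[0,0,0.3],0],[[0,0,0.3],0],[[0,0,0.3],0],[[0,0,0.3],0],[[0,0,0.3],0],[[0,0,0.3],0],[[0,0,0],0],[[0,0,0],0]]'; python3 - <<'E'
from h import *
for n in("top","side"):
    c=ctrl.camera(n);cv2.imwrite(f"pics/{n}2.png",c["color"][:,:,::-1])
cv2.imwrite("pics/s2.png",cv2.resize(c["color"][200:340,240:400],(700,600),interpolation=2)[:,:,::-1])
E
```

```text
time_s: 2.52
ee_pos: [0.4218, 0.2945, 0.0041]
eef_rot: [3.141, 0.001, 3.016]
force: [-0.2, -0.5, 0.4]
grip_width: 0.0944
grip_force: 0.0
time_s: 3.18
ee_pos: [0.4216, 0.2941, 0.0033]
eef_rot: [-3.142, -0.0, 3.015]
force: [0.1, -0.4, -0.4]
grip_width: 0.0439
grip_force: 0.0
time_s: 3.93
ee_pos: [0.4216, 0.2942, 0.0245]
eef_rot: [3.141, 0.0, 3.015]
force: [0.1, 0.6, -1.7]
grip_width: 0.0235
grip_force: 8.0
```

View pics/s2.png

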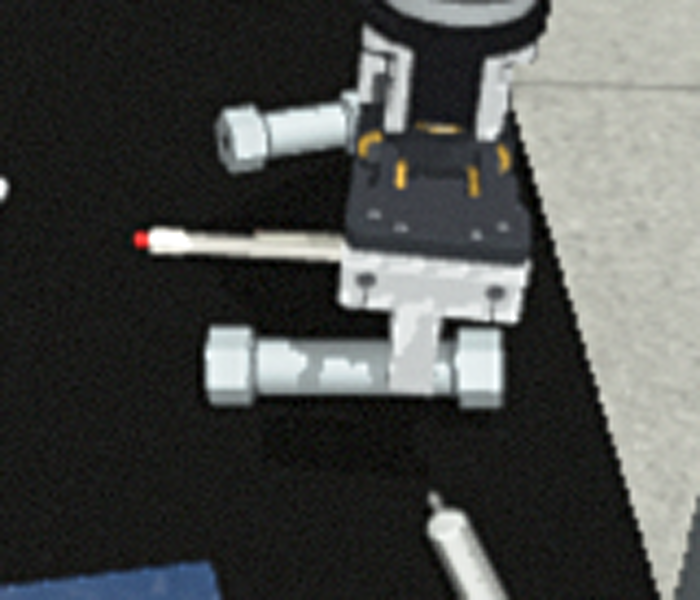

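The near nut is raised (crop y 366 from 397) and the far nut is still near the table, so it pivots as wanted. But the fingers closed late and hold it by their tips, so I'll regrip lower and more firmly.

```bash
python3 -m pendant '[[[0,0,-0.3],0],[[0,0,-0.3],0],[[0,0,-0.3],0],[[0,0,0],0]]' && python3 -m pendant '[[[0,0,0],0],[[0,0,-0.3],0],[[0,0,-0.3],0],[[0,0,-0.3],0],[[0,0,-0.35],0],[[0,0,0],0],[[0,0,0],0]]' 0.5 && python3 -m pendant '[[[0,0,0],0],[[0,0,0],0],[[0,0,0],0],[[0,0,0],0],[[0,0,0],0],[[0,0,0],0],[[0,0,0],0]]' 0 8 && python3 -m pendant '[[[0,0,0.3],0],[[0,0,0.3],0],[[0,0,0.3],0],[[0,0,0.3],0],[[0,0,0.3],0],[[0,0,0.3],0],[[0,0,0.2],0],[[0,0,0],0],[[0,0,0],0]]'; python3 - <<'E'
from h import *
for n in("top","side"):
    c=ctrl.camera(n);cv2.imwrite(f"pics/{n}3.png",c["color"][:,:,::-1])
cv2.imwrite("pics/s3.png",cv2.resize(c["color"][200:340,240:400],(700,600),interpolation=2)[:,:,::-1])
E
```

```text
time_s: 4.37
ee_pos: [0.4213, 0.294, 0.0145]
eef_rot: [-3.141, -0.001, 3.016]
force: [-0.3, -0.4, -0.9]
grip_width: 0.0236
grip_force: 8.0
time_s: 4.95
ee_pos: [0.4215, 0.2941, 0.0026]
eef_rot: [-3.141, -0.0, 3.015]
force: [-0.8, -1.1, 0.3]
grip_width: 0.047
grip_force: 0.0
time_s: 5.53
ee_pos: [0.4217, 0.2942, 0.003]
eef_rot: [3.141, 0.0, 3.015]
force: [-0.5, 0.2, 1.6]
grip_width: 0.0236
grip_force: 8.0
time_s: 6.28
ee_pos: [0.4216, 0.2942, 0.0229]
eef_rot: [3.141, 0.0, 3.015]
force: [0.7, 0.2, -2.1]
grip_width: 0.0236
grip_force: 8.0
```

View pics/s3.png

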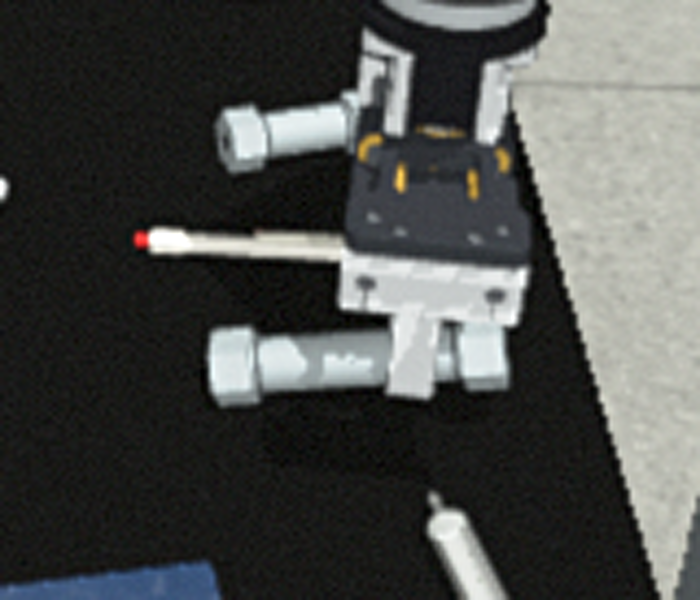

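Tilt is about 9° (nuts now at crop (235,365) and (482,357)), with the tool end up. A bit more tilt, then grip hard, lift, turn and carry it to the holder.

```bash
python3 -m pendant '[[[0,0,0.3],0],[[0,0,0.3],0],[[0,0,0],0],[[0,0,0],0]]' && python3 -m pendant '[[[0,0,0],0],[[0,0,0],0],[[0,0,0],0],[[0,0,1],0],[[0,0,2],0],[[0,0,2.5],0],[[0,0,2.5],0],[[0,0,2],0],[[0,-1,2],-0.1],[[0,-2,0],-0.1],[[0,-2,0],-0.1],[[0,-2,0],-0.1],[[0,-2,0],-0.1],[[0,-2,0],-0.1],[[0,-2,0],-0.1],[[0,-2,0],-0.1],[[0,-2,0],-0.1],[[0,-2,0],-0.1],[[0,-2,0],-0.1],[[0,-2,0],-0.1]]' - 60 ; python3 - <<'E'
from h import *
for n in("top","side"):
    c=ctrl.camera(n);cv2.imwrite(f"pics/{n}4.png",c["color"][:,:,::-1])
E
```

```text
time_s: 6.72
ee_pos: [0.4217, 0.2942, 0.0291]
eef_rot: [3.141, 0.0, 3.015]
force: [-0.1, 0.0, -2.0]
grip_width: 0.0232
grip_force: 8.0
time_s: 8.38
ee_pos: [0.4214, 0.0632, 0.1496]
eef_rot: [3.141, 0.0, 1.811]
force: [0.7, 0.6, -2.2]
grip_width: 0.0228
grip_force: 60.0
```

```bash
python3 -m pendant '[[[0.75,-2.1,0],-0.076],[[0.75,-2.1,0],-0.076],[[0.75,-2.1,0],-0.076],[[0.75,-2.1,0],-0.076],[[0.75,-2.1,0],-0.076],[[0.75,-2.1,0],0],[[0.75,-2.1,0],0],[[0.75,-2.1,0],0],[[0.75,-2.1,0],0],[[0.75,-2.1,0],0],[[0,0,-2],0],[[0,0,-2],0],[[0,0,0],0],[[0,0,0],0],[[0,0,0],0]]'; python3 - <<'E'
from h import *
im=[]
for n in("top","side"):
    c=ctrl.camera(n);cv2.imwrite(f"pics/{n}5.png",c["color"][:,:,::-1])
    b=c["color"][160:270,300:450] if n=="top" else c["color"][110:220,230:380]
    im.append(cv2.resize(b,(400*1,293),interpolation=2) if 0 else cv2.resize(b,None,fx=2.65,fy=2.65*1.5,interpolation=2) if 0 else cv2.resize(b,None,fx=2.66,fy=2.66,interpolation=2))
cv2.imwrite("pics/m5.png",cv2.resize(np.hstack(im),None,fx=1,fy=1)[:,:,::-1])
E
```

```text
time_s: 9.73
ee_pos: [0.4971, -0.1456, 0.1101]
eef_rot: [3.14, 0.0, 1.437]
force: [0.1, -0.4, -1.4]
grip_width: 0.0225
grip_force: 60.0
```

View pics/m5.png

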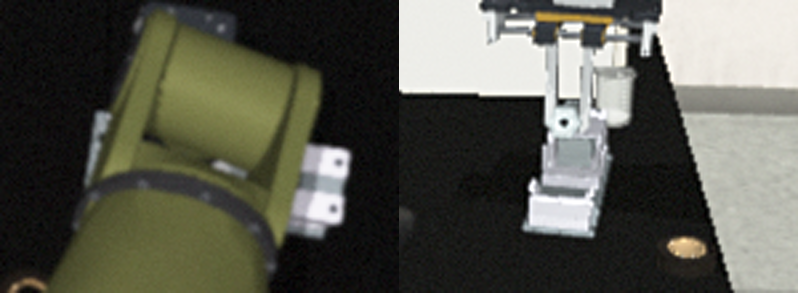

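```bash
python3 - <<'E'
from h import *
t=ctrl.camera("top");s=ctrl.camera("side")
O=np.array([.4895,-.1975,0]);a=-1.7085;d=np.array([np.cos(a),np.sin(a),0]);n=np.array([-d[1],d[0],0])
for x in(-.045,-.065):
  for y in (.025,.029):
    for z in(.038,.05,.06):
      p=O+d*x+n*y+[0,0,z];print(x,y,z,"a",((proj(t,p)-[320,190])*6.4).round(0),"b",((proj(s,p)-[260,135])*7.5).round(0))
# near end face centre height from the side view, x known
u,v=230+(565-399)/2.66,110+122/2.66
p=np.array([.5028,-.106]);
for z in(.12,.13,.14): print(z,proj(s,[*p,z]),(u,v))
E
python3 - <<'E'
import cv2,numpy as np
a=cv2.imread('pics/side4.png');b=cv2.imread('pics/top4.png')
cv2.imwrite('pics/m4.png',np.hstack([cv2.resize(a[130:280,230:380],(400,400)),cv2.resize(b[170:320,180:330],(400,400))]))
E
```

```text
-0.045 0.025 0.038 a [213. 122.] b [180. 336.]
-0.045 0.025 0.05 a [218. 118.] b [181. 308.]
-0.045 0.025 0.06 a [223. 114.] b [181. 284.]
-0.045 0.029 0.038 a [215. 111.] b [170. 335.]
-0.045 0.029 0.05 a [220. 107.] b [171. 307.]
-0.045 0.029 0.06 a [225. 103.] b [171. 283.]
-0.065 0.025 0.038 a [159. 113.] b [173. 358.]
-0.065 0.025 0.05 a [164. 109.] b [173. 329.]
-0.065 0.025 0.06 a [168. 105.] b [174. 306.]
-0.065 0.029 0.038 a [160. 102.] b [162. 357.]
-0.065 0.029 0.05 a [165.  98.] b [163. 329.]
-0.065 0.029 0.06 a [169.  94.] b [164. 305.]
0.12 [291.25922536 160.66609052] (292.406015037594, 155.86466165413532)
0.13 [291.39770012 157.24071609] (292.406015037594, 155.86466165413532)
0.14 [291.53745654 153.78363772] (292.406015037594, 155.86466165413532)
```

View pics/m4.png

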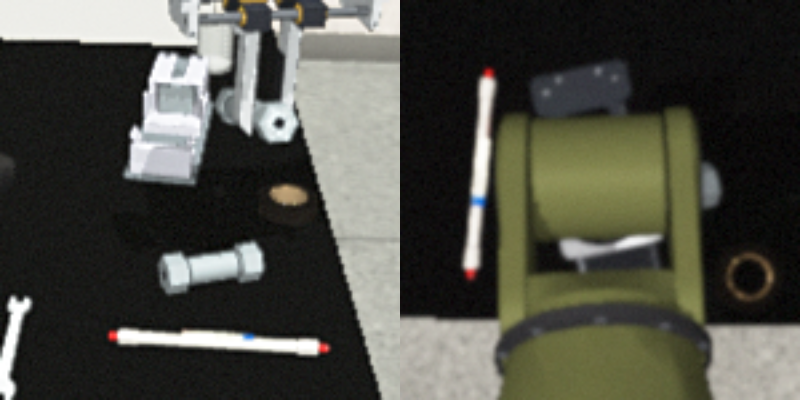

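```bash
python3 - <<'E'
from h import *
from scipy.optimize import least_squares
s=ctrl.camera("side")
g=np.array([.4214,.0632]);a=1.811;d=np.array([np.cos(a),np.sin(a)])
near=np.array([230+278/2.667,130+122/2.667]);far=np.array([230+230/2.667,130+105/2.667])
for off in(.022,.025,.028):
  def f(q):
    th,z=q;P=lambda l:[*(g+d*l*np.cos(th)),z+l*np.sin(th)]
    return np.r_[proj(s,P(.065-off))-near,(proj(s,P(-.056-off))-far)]
  r=least_squares(f,[.2,.16]);print(off,np.degrees(r.x[0]),r.x[1],r.fun)
E
```

```text
0.022 17.054837474796482 0.161912485439935 [0.67922345 0.12072886 1.39638991 0.04889334]
0.025 17.046767214634233 0.16160179339516714 [0.18281073 0.07111223 1.01029125 0.01788845]
0.028 17.04911700320561 0.16129201533705817 [-0.31019902  0.01806364  0.62669197 -0.00752179]
```

Tilt is about 17° and the axis is 12 mm above the TCP. So at TCP z of about 53 mm the low nut spans roughly 24–58 mm at the mouth, and the fingertips clear the cheeks.

```bash
python3 -m pendant '[[[0,0,-1],0],[[0,0,-1],0],[[0,0,-1],0],[[0,0,-1],0],[[0,0,-1],0],[[0,0,-0.7],0],[[0,0,0],0],[[0,0,0],0],[[0,0,0],0]]'; python3 -m pendant '[[[-0.07,-0.5,0],0],[[-0.07,-0.5,0],0],[[0,0,0],0],[[0,0,0],0]]'; python3 - <<'E'
from h import *
c=ctrl.camera("side");cv2.imwrite("pics/s6.png",cv2.resize(c["color"][110:210,240:365],(800,600),interpolation=2)[:,:,::-1])
E
```

```text
time_s: 10.73
ee_pos: [0.4969, -0.146, 0.0522]
eef_rot: [3.141, 0.0, 1.435]
force: [0.3, -0.1, -3.3]
grip_width: 0.0225
grip_force: 60.0
time_s: 11.07
ee_pos: [0.4952, -0.1563, 0.052]
eef_rot: [3.141, 0.0, 1.435]
force: [-0.4, 0.7, -2.0]
grip_width: 0.0227
grip_force: 60.0
```

View pics/s6.png

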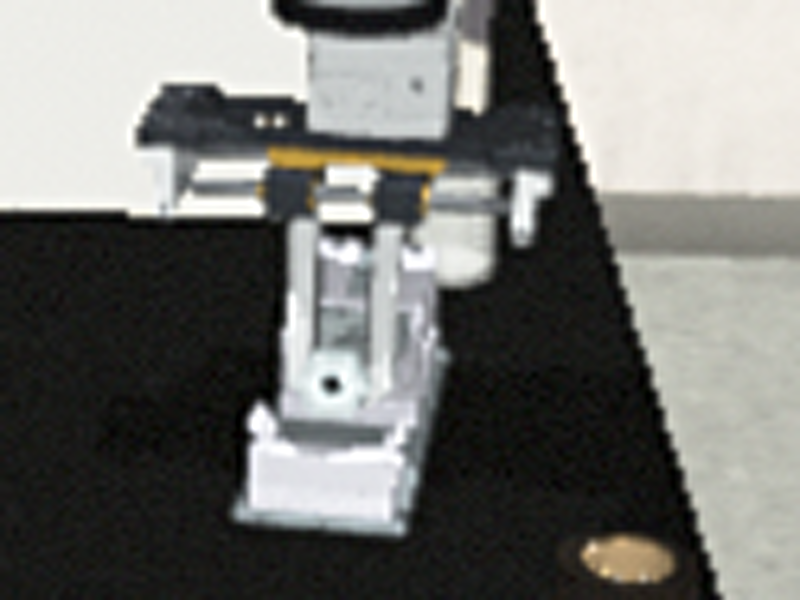

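The raised nut sits at crop (333,382), clear above the end stop wall and on the bay's centre line. No contact yet, so push in.

```bash
python3 -m pendant '[[[-0.055,-0.4,0],0],[[-0.055,-0.4,0],0],[[-0.055,-0.4,0],0],[[0,0,0],0],[[0,0,0],0]]'; python3 -m pendant '[[[-0.055,-0.4,0],0],[[-0.055,-0.4,0],0],[[-0.055,-0.4,0],0],[[0,0,0],0],[[0,0,0],0]]'
```

```text
time_s: 11.53
ee_pos: [0.4935, -0.168, 0.0518]
eef_rot: [3.142, -0.0, 1.435]
force: [0.0, 3.6, -1.9]
grip_width: 0.0227
grip_force: 60.0
time_s: 11.95
ee_pos: [0.4919, -0.1799, 0.0518]
eef_rot: [-3.142, -0.0, 1.435]
force: [0.3, 6.1, -1.4]
grip_width: 0.0229
grip_force: 60.0
```

Spring force is about 6 N, so the seat is pressed about 23 mm with the column still tilted. Push 2 mm more, ease the grip, and lower the raised end.

```bash
python3 -m pendant '[[[-0.03,-0.2,0],0],[[0,0,0],0],[[0,0,-0.3],0],[[0,0,-0.3],0],[[0,0,-0.3],0],[[0,0,-0.3],0],[[0,0,-0.3],0],[[0,0,0],0]]' - 20; python3 -m pendant '[[[0,0,-0.3],0],[[0,0,-0.3],0],[[0,0,-0.3],0],[[0,0,-0.2],0],[[0,0,0],0],[[0,0,0],0]]'; python3 - <<'E'
from h import *
c=ctrl.camera("side");cv2.imwrite("pics/s7.png",cv2.resize(c["color"][110:210,240:365],(800,600),interpolation=2)[:,:,::-1])
E
```

```text
time_s: 12.62
ee_pos: [0.4915, -0.1816, 0.0365]
eef_rot: [-3.141, -0.0, 1.436]
force: [0.7, 5.1, -0.1]
grip_width: 0.0233
grip_force: 20.0
time_s: 13.12
ee_pos: [0.4915, -0.1818, 0.0257]
eef_rot: [-3.141, -0.0, 1.435]
force: [0.7, 5.0, -1.0]
grip_width: 0.0236
grip_force: 20.0
```

View pics/s7.png

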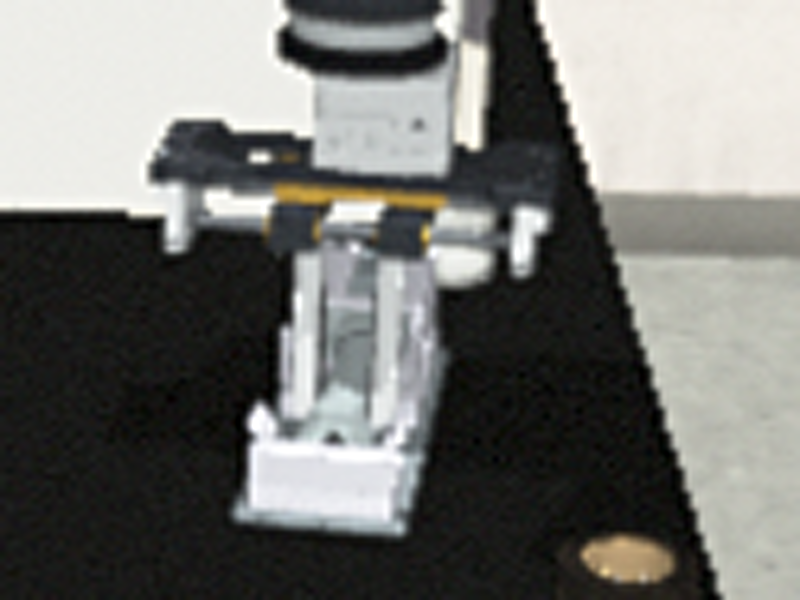

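The nut is now behind the stop wall (crop (333,420)) and nearly down. Lower until it touches.

```bash
python3 -m pendant '[[[0,0,-0.15],0],[[0,0,-0.15],0],[[0,0,-0.1],0],[[0,0,0],0],[[0,0,0],0]]'
```

```text
time_s: 13.58
ee_pos: [0.4917, -0.1825, 0.0234]
eef_rot: [3.141, 0.001, 1.436]
force: [-9.1, 3.6, 20.1]
grip_width: 0.023
grip_force: 20.0
```

```bash
python3 -m pendant '[[[0,0,0.1],0],[[0.03,0.2,0.05],0],[[0.03,0.2,0],0],[[0.03,0.2,0],0],[[0,0,0],0],[[0,0,0],0]]' - 8
```

```text
time_s: 14.08
ee_pos: [0.4924, -0.1764, 0.0233]
eef_rot: [3.141, 0.001, 1.436]
force: [-2.3, -5.3, 0.3]
grip_width: 0.0236
grip_force: 8.0
```

```bash
python3 -m pendant '[[[0,0,0],0],[[0,0,0],0],[[0,0,0],0],[[0,0,0],0],[[0,0,0],0],[[0,0,0],0],[[0,0,0],0]]' 0.7; python3 -m pendant '[[[0,0,1],0],[[0,0,2],0],[[0,0,3],0],[[0,0,3],0],[[0,0,3],0],[[0,3,3],0],[[0,4,2],0],[[0,4,0],0],[[0,4,0],0],[[0,4,0],0],[[0,4,0],0],[[0,4,0],0],[[0,0,0],0],[[0,0,0],0]]'; python3 - <<'E'
from h import *
t=ctrl.camera("top");s=ctrl.camera("side")
a=cv2.resize(t["color"][190:260,320:445],(800,448),interpolation=2)
cv2.imwrite("pics/a8.png",a[:,:,::-1]);cv2.imwrite("pics/s8.png",s["color"][:,:,::-1])
E
```

```text
time_s: 14.67
ee_pos: [0.4925, -0.1758, 0.0233]
eef_rot: [3.142, -0.0, 1.435]
force: [0.6, -0.2, -0.4]
grip_width: 0.065
grip_force: 0.0
time_s: 15.83
ee_pos: [0.4922, 0.0925, 0.1921]
eef_rot: [3.141, -0.0, 1.439]
force: [0.2, -0.7, -0.1]
grip_width: 0.0656
grip_force: 0.0
```

View pics/a8.png

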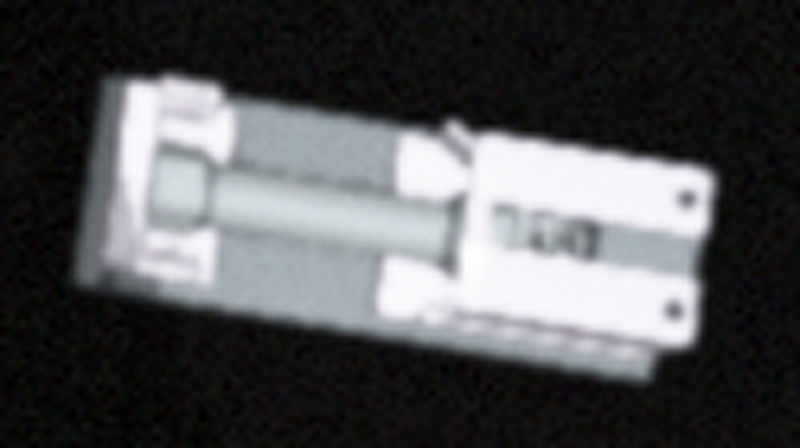

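The left nut (crop x 152–212) sits against the end stop, in line with the bay. The other end is under the hood and the arm is clear, so I'll hand in.

```bash
python3 -c "
from station import ctrl
print(ctrl.hand_in())"
```

```text
the job is handed in; nothing more can be done
None
```

I loaded the long column and handed the job in at about 16 s. The last top view shows it against the end stop and in line with the bay; level and seat travel weren't measured, no verdict came back, and I viewed 12 pictures, over the limit of 10.

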